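Square the well plate into the stage's corner stops and close the clamp arm

TASK

Without picking anything up, push the white well plate across the dark metal stage with the fingertips until it sits flush against both stops of the corner: the long bar on the far side and the short bar on the left. Leave the clamp arm open until the plate is seated; then push the clamp arm round by its peg until it lies snug against the plate's near long edge. Leave the other things on the stage and around it where they stand.

Things in the scene. Friction and masses are not known exactly. Their poses are not given: they have to be found in the camera images.
- stage: fixed flat dark-grey metal stage lying on the table, 280 (x) x 320 (y) x 16 mm high; origin under its centre on the table surface; its +x points away from the robot (give or take its yaw), +y to the left. On it stand two steel stop bars 10 mm high forming a corner: the far stop runs along y from y -90 to +112 mm, its flat face towards the robot at x = +85 mm; the left stop runs along x from x +18 to +97 mm, its flat face to the right at y = +100 mm
- seat (a point): point on the stage's top surface (16 mm above the table) where the centre of the plate's underside belongs when the plate is flush against both stops; 42.25 mm in x and 36.1 mm in y from the stage's origin; axes are those of the stage
- well_plate: loose white 24-well plate, 0.12 kg, 85.5 mm along its x, 127.8 along its y, 17 high (upright sides for the lowest 14 mm, the top 3 mm set in by 2.8 mm); origin under its centre; starts on the stage short of both stops and askew, its +y roughly along the stage's. It rubs strongly: askew, a corner on a stop, it can jam if pushed at mid-edge; push with two spread fingertips or at the lagging end
- clamp (a joint): angle of the clamp arm about its upright pivot, rad: 0 is fully open (pointing to the near left), grows anticlockwise seen from above, 2.09 is when the arm lies along the stage's -y direction, flat against the near long edge of a seated plate. The arm swings freely with light friction (about 1 N at the peg) and stays where it is left
- pivot (a point): the clamp arm's pivot axis, on the stage's top surface, at x -6 mm, y +118 mm of the stage; at joint value q the arm points from here at angle 2.618 + q rad anticlockwise from the stage's +x. The arm is a pale aluminium bar 85 mm long, 12 mm wide, its top 11 mm above the stage; the hub has radius 10 mm and is 16 mm high with its cap
- clamp_peg (a point): middle of the exposed part of the upright black peg near the arm's free end, 79 mm from the pivot axis, peg diameter 12 mm; the peg stands from 10 to 36 mm above the stage, this point is 23 mm above it
- vial: bystander: small capped vial, 24 mm across, 50 mm high, standing on the stage's far right corner; origin under its centre
- dish: bystander: small round glass dish, 40 mm across, 12 mm high, on the stage's near right corner; origin under its centre
- slide_box: bystander: grey slide box 95 x 85 x 35 mm high, on the table left of the stage; origin under its centre
- oil_bottle: bystander: amber bottle 36 mm across, 75 mm high, on the table right of the stage; origin under its centre
- mouse: bystander: black computer mouse 105 x 60 x 33 mm high, on the table right of the stage; origin under its centre
- screwdriver: bystander: screwdriver 150 mm long lying on the table left of the stage, along its x; origin under its middle
- mug: bystander: white mug 80 mm across, 90 mm high, on the table far to the left; origin under its centre
Not all that is in view belongs to the job. Of the things that look like the well_plate, the smallest one is meant.

How it is judged:
On the way, in this order (a step that is already met when the one before it is completed fails the run):
1. the plate sits flush against both stops, with the clamp arm still open (x of well_plate in the frame of seat between -0.0035 and 0.0035 m and y of well_plate in the frame of seat between -0.0035 and 0.0035 m and z of well_plate in the frame of seat between -0.003 and 0.003 m and angle between the x axis of well_plate and the x axis of seat, either way round below 0.05 rad and linear speed of well_plate below 0.01 m/s and value of joint clamp below 1.2 rad), for 0.2 s.
2. the clamp arm lies against the plate (value of joint clamp above 2.04 rad), for 0.2 s.
At the end, for the whole second after the job is handed in: The plate lies flat and at rest on the stage within 3.5 mm of its seat against both stops and within 0.05 rad of square, and the clamp arm is closed against its near edge (joint between 2.04 and 2.2 rad) (x of well_plate in the frame of seat between -0.0035 and 0.0035 m and y of well_plate in the frame of seat between -0.0035 and 0.0035 m and z of well_plate in the frame of seat between -0.003 and 0.003 m and angle between the x axis of well_plate and the x axis of seat, either way round below 0.05 rad and linear speed of well_plate below 0.01 m/s and value of joint clamp between 2.04 and 2.2 rad); the robot touches nothing.
It fails at once if the plate is lifted more than 8 mm off the stage, or falls off it (z of well_plate in the frame of seat above 0.008 m or z of well_plate in the frame of seat below -0.006 m).
It fails at once if the plate is tipped (angle between well_plate's own z axis and vertical above 0.15 rad).
It fails at once if the clamp arm is closed before the plate is seated against both stops (value of joint clamp above 1.2 rad and (x of well_plate in the frame of seat below -0.006 m or y of well_plate in the frame of seat below -0.006 m)).
It fails at once if a bystander is moved more than 15 mm or knocked over (distance of any of vial, dish, slide_box, oil_bottle, mouse, screwdriver, mug from where it was at the start of the episode above 0.015 m or angle between any of vial, dish, oil_bottle, mug, slide_box, mouse's own z axis and vertical above 0.5 rad).
It also fails if it takes over 61 s, if anything falls off the work surface, if the arm or the gripper's body presses on something with over 40 N, if the wrist force passes 120 N, or if a joint passes its speed limit or range.

ROBOT

A 6-joint arm with a two-finger parallel gripper is mounted at the origin on the work surface. World frame = base frame: x ahead of the robot, y to its left, z up, the work surface at z = 0. Lengths are in m, angles in rad, forces in N, time in s.
With the tool pointing down it reaches from about 0.3 to 0.75 m from the base axis. Payload 8.5 kg.
Tool frame: the origin (TCP) lies on the front face of the gripper's body, between the roots of the fingers; the fingertips stand 73 mm ahead of it and the grasp point (between the pads) lies 54 mm ahead of it; z points along the fingers, y is the line along which they close (so a half turn about z gives the same grasp; the last joint's range is limited). The gripper opens to 85 mm and grips with 20 to 120 N. Pads are 22 mm wide; open, the fingers measure 114 mm over their backs; the gripper's body (76 mm by 85 mm) begins 54 mm behind the grasp point. The pads swing forward as they close: fully open they stand 13 mm farther back than shut.
Start: joints at [-1.517, 0.381, 1.297, -0, 1.464, -0.215], TCP at [0.146, -0.53, 0.304] pointing down, gripper open.
Joint ranges: [-3.11, 3.11], [-0.89, 2.33], [0.22, 2.48], [-1.42, 4.56], [0.17, 2.85], [-2.88, 2.88]. Speed limits (rad/s): [2.39, 2.39, 3.14, 3.14, 3.14, 3.14].

INTERFACE

Orientations are given as a rotation vector (axis times angle).
In Python, from rig import monitor, eyes, sign_off gives the robot as it stands. The module is installed in compiled form; this text tells all that it offers.
- The arm moves only by the shell command python3 -m handwheel 'ROWS'. ROWS is JSON, a list of rows, each an object of numbers: "tx", "ty", "tz": the shift along the world's x, y, z in m; "wx", "wy", "wz": the turn, a rotation vector about the world's x, y, z in degrees; "gripper": the closure, from 0 (fully open) to 1 (shut). A call has 1 to 20 rows; each row shifts and turns the commanded pose from where the row before left it; what a row does not reach is not made up. A row lasts 1/12 s, in which the tool goes at most 41.7 mm and 7.16 degrees, less where a joint would pass 70% of its speed; a pose out of reach is approached as far as the arm can. A call with a gripper value outside its range is refused whole. The fingers move at their own pace and stop on an object; the grip force is fixed at half the most. Time passes only in rows, so rows that do not move let the fingers close. It gives the time, the measured TCP pose, the force, the opening and the grip force at its end, in the units of the state.
- monitor.read_state(): the state, without advancing time (a new reading comes with each control period).
- eyes.camera(name): name is "scene" or "top" or "wrist"; returns the picture (420x560x3 uint8, red, green, blue); there is no depth.
- eyes.camera_model(name): a dict with "mtx" (3x3 intrinsics, pixels), "rvec" (rotation vector, rad) and "tvec" (3), from world to camera coordinates, as OpenCV has them; the wrist camera has in their place "T_tool_cam" (4x4, takes a point from camera to tool coordinates, whose origin is the TCP and whose axes are the flange's). Camera axes: x right, y down, z forward; pixel columns grow to the right and rows downward; lengths in m; the calibration is good to about 2 mm. A picture is of the moment at which its call begins: read the wrist's pose just before it. camera_model takes no time and is no camera call.
- sign_off(): hands the job in; it is judged then, once.
The state is a dict: "t": time; "joint_positions": joint angles; "qvel": joint speeds; "tau": joint torques, N m; "tool_pos": TCP position; "ee_rot": TCP orientation; "force": force on the tool from outside, world axes, zero at the start; "moment": the same for the moment, N m; "width": finger opening in m; "gripper_force": force on a finger pad.
Only numpy, scipy, OpenCV 4.12 (cv2) and the standard library are available. Lean on these libraries where they do the work, as an engineer would, in place of code of your own. Each camera call takes 0.05 s, during which the arm holds its last target. There are 200 camera calls.

## Working session

There is one attempt and no reset: what is moved stays moved. The work goes in short steps, Python scripts to look and compute and a shell command to move; the robot and the scene stay as the last step left them, time stands still between calls to the robot, and variables do not carry over. Pictures are saved under pics/ and viewed, at most 10 in all, crops included, and the job is handed in when it is done.

```bash
mkdir -p pics
python3 - <<'E'
from rig import monitor, eyes
import cv2
s=monitor.read_state();print(s['t'],s['tool_pos'],s['ee_rot'],s['width'])
for n in('top','scene'):
    im=eyes.camera(n);cv2.imwrite(f'pics/{n}0.png',im[:,:,::-1]);m=eyes.camera_model(n);print(n,m)
E
```

```text
0.0 [ 0.14604206 -0.53006688  0.30329939] [-3.11181745e+00 -4.20741776e-01 -1.39594279e-04] 0.08545388051296625
top {'mtx': array([[516.95010046,   0.        , 277.49661166],
       [  0.        , 516.95010046, 201.70398817],
       [  0.        ,   0.        ,   1.        ]]), 'rvec': array([ 2.20782923, -2.1776712 ,  0.06837278]), 'tvec': array([0.12255994, 0.46810544, 1.27935562])}
scene {'mtx': array([[387.95562364,   0.        , 286.5290553 ],
       [  0.        , 387.95562364, 218.60842083],
       [  0.        ,   0.        ,   1.        ]]), 'rvec': array([ 2.19523373,  0.55333807, -0.29362832]), 'tvec': array([-0.46387833, -0.03397798,  1.14071738])}
```

View pics/top0.png

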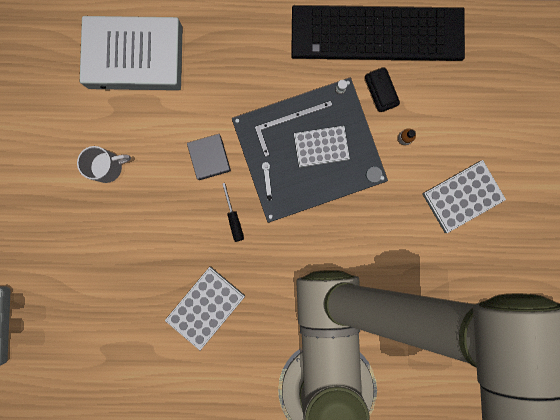

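View pics/scene0.png

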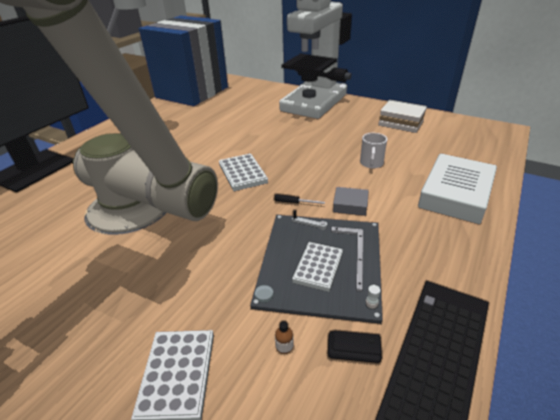

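The top view shows three plate look-alikes: on the stage at (322,146), on the table at right (465,196), and at lower left (205,308). The one on the stage is smallest and matches "starts on the stage". The stage, at about (310,150), is turned about 19° anticlockwise. I'll measure it and confirm the plate in a crop.

```bash
cat > h.py <<'E'
import numpy as np, cv2
from rig import monitor, eyes
def ray(n,uv,z,m=None):
    m=m or eyes.camera_model(n); R=cv2.Rodrigues(np.array(m['rvec']))[0]; t=np.array(m['tvec']).ravel()
    uv=np.atleast_2d(uv).astype(float); d=np.c_[uv,np.ones(len(uv))]@np.linalg.inv(m['mtx']).T@R; c=-R.T@t
    return (c+d*((z-c[2])/d[:,2])[:,None])[:,:2]
def proj(n,P):
    m=eyes.camera_model(n); return cv2.projectPoints(np.atleast_2d(P).astype(float),m['rvec'],m['tvec'],m['mtx'],None)[0][:,0]
def rect(mask):
    c=max(cv2.findContours(mask,cv2.RETR_EXTERNAL,cv2.CHAIN_APPROX_NONE)[0],key=cv2.contourArea)
    return c[:,0]
E
cat > m1.py <<'E'
from h import *
im=cv2.cvtColor(eyes.camera('top'),cv2.COLOR_RGB2BGR); hsv=cv2.cvtColor(im,cv2.COLOR_BGR2HSV)
roi=np.zeros(im.shape[:2],np.uint8); roi[70:232,225:395]=255
# stage: everything not wood in roi, joined
wood=((hsv[...,1]>70)&(hsv[...,2]>100)).astype(np.uint8)*255
st=cv2.bitwise_and(cv2.bitwise_not(wood),roi)
st=cv2.morphologyEx(st,cv2.MORPH_OPEN,np.ones((25,25)))
c=rect(st); b=cv2.minAreaRect(ray('top',c,0.016).astype(np.float32)); print('stage',b,cv2.boxPoints(b))
w=((hsv[...,2]>150)&(hsv[...,1]<50)).astype(np.uint8)*255
pm=np.zeros_like(roi); pm[118:175,285:360]=255
p=cv2.morphologyEx(cv2.bitwise_and(w,pm),cv2.MORPH_CLOSE,np.ones((9,9)))
pc=rect(p)
for z in (0.030,): b=cv2.minAreaRect(ray('top',pc,z).astype(np.float32)); print('plate',z,b)
cv2.imwrite('pics/crop1.png',cv2.resize(im[70:230,225:400],None,fx=4.5,fy=3.75 if 0 else 3.7,interpolation=cv2.INTER_CUBIC)[:, :800])
E
python3 m1.py
```

```text
stage ((0.5996620059013367, 0.05161076784133911), (0.27995362877845764, 0.320085734128952), 19.961355209350586) [[ 0.41345814  0.15425259]
 [ 0.52273095 -0.14660338]
 [ 0.7858659  -0.05103105]
 [ 0.67659307  0.24982491]]
plate 0.03 ((0.6065568923950195, 0.02214699238538742), (0.0846729576587677, 0.12675653398036957), 9.505040168762207)
```

View pics/crop1.png

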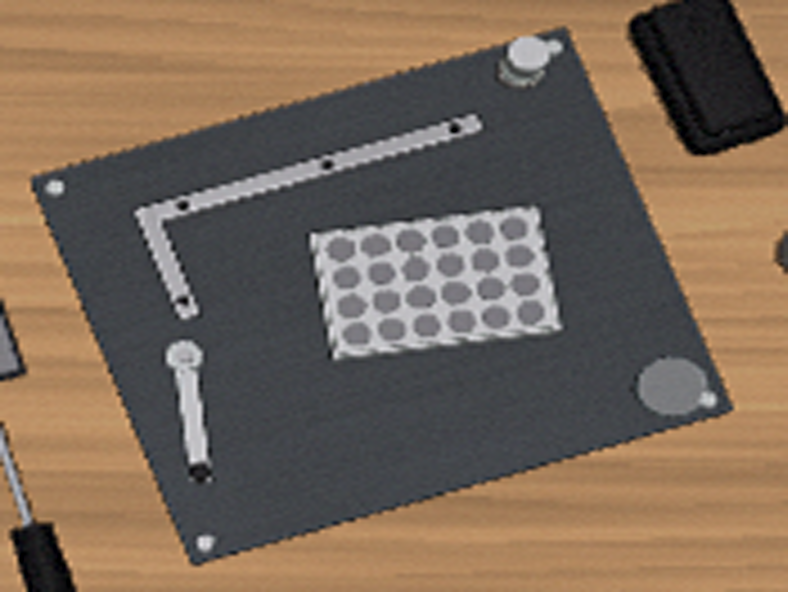

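The crop confirms it: the stage plate at (435,282) measures 85x127 mm, which matches the plate meant. The stage measures 280x320 mm with yaw 19.96°. The clamp is open, with its pivot at crop (184,355) and its peg at (200,472). In the stage frame the plate is at (-4,-30) mm, turned -10.4°.

I'll move above the near side of the plate.

```bash
python3 -m handwheel '[{"tx":0.019,"ty":0.026,"wz":0.23},{"tx":0.019,"ty":0.026,"wz":0.23},{"tx":0.019,"ty":0.026,"wz":0.23},{"tx":0.019,"ty":0.026,"wz":0.23},{"tx":0.019,"ty":0.026,"wz":0.23},{"tx":0.019,"ty":0.026,"wz":0.23},{"tx":0.019,"ty":0.026,"wz":0.23},{"tx":0.019,"ty":0.026,"wz":0.23},{"tx":0.019,"ty":0.026,"wz":0.23},{"tx":0.019,"ty":0.026,"wz":0.23},{"tx":0.019,"ty":0.026,"wz":0.23},{"tx":0.019,"ty":0.026,"wz":0.23},{"tx":0.019,"ty":0.026,"wz":0.23},{"tx":0.019,"ty":0.026,"wz":0.23},{"tx":0.019,"ty":0.026,"wz":0.23},{"tx":0.019,"ty":0.026,"wz":0.23},{"tx":0.019,"ty":0.026,"wz":0.23},{"tx":0.019,"ty":0.026,"wz":0.23},{"tx":0.019,"ty":0.026,"wz":0.23},{"tx":0.019,"ty":0.026,"wz":0.23}]'
cat > st.py <<'E'
from h import *
C=np.array([.5997,.0516]); a=np.radians(19.96); S=np.array([[np.cos(a),-np.sin(a)],[np.sin(a),np.cos(a)]])
def tos(p): return (np.atleast_2d(p)-C)@S
def tow(p): return C+np.atleast_2d(p)@S.T
if __name__=='__main__':
    s=monitor.read_state(); R=cv2.Rodrigues(np.array(s['ee_rot']))[0]
    print('t',round(s['t'],2),'stage mm',(tos(s['tool_pos'][:2])*1e3).round(1),'z',round(s['tool_pos'][2],4),'tool y deg rel stage',round(np.degrees(np.arctan2(R[1,1],R[0,1]))-19.96,1),'tilt z',R[:,2].round(3),'q',np.round(s['joint_positions'],2),'F',np.round(s['force'],1),'w',round(s['width'],4))
E
python3 st.py
```

```text
t 0.15 stage mm [[-625.  -391.9]] z 0.3035 tool y deg rel stage -94.6 tilt z [-0.     0.001 -1.   ] q [-1.52  0.38  1.3   0.    1.46 -0.22] F [-0.9  0.7 -0.1] w 0.0854invalid input
```

```bash
python3 -m handwheel '[{"tx":0.019,"ty":0.026,"tz":0,"wx":0,"wy":0,"wz":0.23,"gripper":0}]'; python3 -m handwheel --help | head -20
```

```text
t: 0.23
tool_pos: [0.1631, -0.5067, 0.303]
ee_rot: [3.113, 0.422, -0.001]
force: [-0.8, 0.3, -0.1]
width: 0.085
gripper_force: 0.0invalid input: not JSON, or not a number
```

```bash
python3 -m handwheel '[{"tx":0.019,"ty":0.026,"tz":0,"wx":0,"wy":0,"wz":0.23,"gripper":0},{"tx":0.019,"ty":0.026,"tz":0,"wx":0,"wy":0,"wz":0.23,"gripper":0},{"tx":0.019,"ty":0.026,"tz":0,"wx":0,"wy":0,"wz":0.23,"gripper":0},{"tx":0.019,"ty":0.026,"tz":0,"wx":0,"wy":0,"wz":0.23,"gripper":0},{"tx":0.019,"ty":0.026,"tz":0,"wx":0,"wy":0,"wz":0.23,"gripper":0},{"tx":0.019,"ty":0.026,"tz":0,"wx":0,"wy":0,"wz":0.23,"gripper":0},{"tx":0.019,"ty":0.026,"tz":0,"wx":0,"wy":0,"wz":0.23,"gripper":0},{"tx":0.019,"ty":0.026,"tz":0,"wx":0,"wy":0,"wz":0.23,"gripper":0},{"tx":0.019,"ty":0.026,"tz":0,"wx":0,"wy":0,"wz":0.23,"gripper":0},{"tx":0.019,"ty":0.026,"tz":0,"wx":0,"wy":0,"wz":0.23,"gripper":0},{"tx":0.019,"ty":0.026,"tz":0,"wx":0,"wy":0,"wz":0.23,"gripper":0},{"tx":0.019,"ty":0.026,"tz":0,"wx":0,"wy":0,"wz":0.23,"gripper":0},{"tx":0.019,"ty":0.026,"tz":0,"wx":0,"wy":0,"wz":0.23,"gripper":0},{"tx":0.019,"ty":0.026,"tz":0,"wx":0,"wy":0,"wz":0.23,"gripper":0},{"tx":0.019,"ty":0.026,"tz":0,"wx":0,"wy":0,"wz":0.23,"gripper":0},{"tx":0.019,"ty":0.026,"tz":0,"wx":0,"wy":0,"wz":0.23,"gripper":0},{"tx":0.019,"ty":0.026,"tz":0,"wx":0,"wy":0,"wz":0.23,"gripper":0},{"tx":0.019,"ty":0.026,"tz":0,"wx":0,"wy":0,"wz":0.23,"gripper":0},{"tx":0.019,"ty":0.026,"tz":0,"wx":0,"wy":0,"wz":0.23,"gripper":0}]' >/dev/null
python3 st.py
```

```text
t 1.82 stage mm [[-89.2 -31.7]] z 0.3038 tool y deg rel stage -89.9 tilt z [-0.  0. -1.] q [-0.24  0.34  1.36 -0.    1.44  0.98] F [ 0.9 -0.4 -0.5] w 0.0854
```

```bash
python3 -m handwheel '[{"tx":0,"ty":0,"tz":-0.035,"wx":0,"wy":0,"wz":0,"gripper":0},{"tx":0,"ty":0,"tz":-0.035,"wx":0,"wy":0,"wz":0,"gripper":0},{"tx":0,"ty":0,"tz":-0.035,"wx":0,"wy":0,"wz":0,"gripper":0},{"tx":0,"ty":0,"tz":-0.035,"wx":0,"wy":0,"wz":0,"gripper":0},{"tx":0,"ty":0,"tz":-0.035,"wx":0,"wy":0,"wz":0,"gripper":0},{"tx":0,"ty":0,"tz":-0.035,"wx":0,"wy":0,"wz":0,"gripper":0},{"tx":0,"ty":0,"tz":0,"wx":0,"wy":0,"wz":0,"gripper":0},{"tx":0,"ty":0,"tz":0,"wx":0,"wy":0,"wz":0,"gripper":0}]'; python3 -m handwheel '[{"tx":0,"ty":0,"tz":-0.002,"wx":0,"wy":0,"wz":0,"gripper":0},{"tx":0,"ty":0,"tz":-0.002,"wx":0,"wy":0,"wz":0,"gripper":0},{"tx":0,"ty":0,"tz":0,"wx":0,"wy":0,"wz":0,"gripper":0}]'; python3 st.py
python3 -c "
from rig import eyes;import cv2
cv2.imwrite('pics/w1.png',eyes.camera('wrist')[:,:,::-1]); cv2.imwrite('pics/s1.png',cv2.resize(eyes.camera('scene')[200:330,220:400,::-1],None,fx=4,fy=4))"
```

```text
t: 2.48
tool_pos: [0.5258, -0.0102, 0.0934]
ee_rot: [-3.093, -0.545, 0.005]
force: [0.4, -0.4, 0.9]
width: 0.0854
gripper_force: 0.0
t: 2.73
tool_pos: [0.5266, -0.0103, 0.0914]
ee_rot: [3.093, 0.545, 0.004]
force: [0.3, 0.3, -0.9]
width: 0.0853
gripper_force: 0.0
t 2.73 stage mm [[-89.8 -33.3]] z 0.0914 tool y deg rel stage -90.0 tilt z [ 0.003 -0.001 -1.   ] q [-0.24  0.6   1.64  0.    0.9   0.98] F [ 0.3  0.3 -0.9] w 0.0853
```

View pics/s1.png

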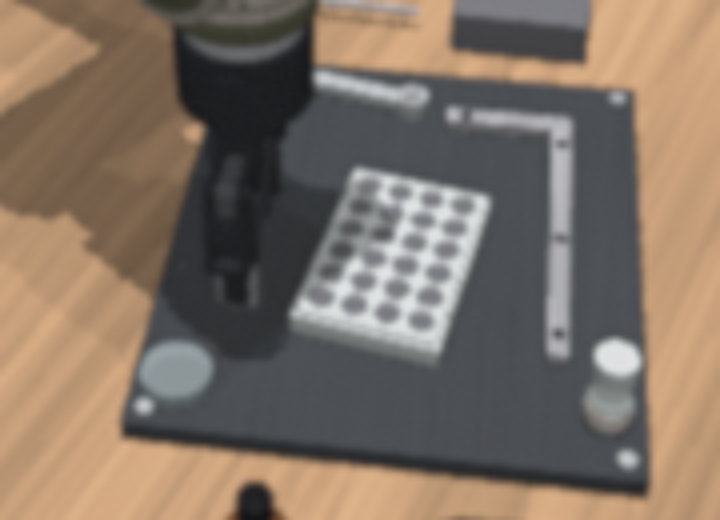

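The crop shows the open fingers at (238,305), clear of the plate and near the stage. I'll probe down gently to find the tip height.

```bash
H='';for i in 1; do python3 -m handwheel '[{"tx":0,"ty":0,"tz":-0.002,"wx":0,"wy":0,"wz":0,"gripper":0},{"tx":0,"ty":0,"tz":-0.002,"wx":0,"wy":0,"wz":0,"gripper":0},{"tx":0,"ty":0,"tz":0,"wx":0,"wy":0,"wz":0,"gripper":0}]'; done; python3 -m handwheel '[{"tx":0,"ty":0,"tz":-0.002,"wx":0,"wy":0,"wz":0,"gripper":0},{"tx":0,"ty":0,"tz":-0.001,"wx":0,"wy":0,"wz":0,"gripper":0},{"tx":0,"ty":0,"tz":0,"wx":0,"wy":0,"wz":0,"gripper":0}]'; python3 st.py; python3 -c "
from st import *
for z in (.016,.02,.03): print(z,proj('scene',[*tow([-.090,-.083])[0],z]))"
```

```text
t: 3.08
tool_pos: [0.526, -0.0102, 0.0857]
ee_rot: [-3.094, -0.546, 0.0]
force: [0.7, 0.6, -0.3]
width: 0.0854
gripper_force: 0.0
t: 3.33
tool_pos: [0.526, -0.0102, 0.0826]
ee_rot: [-3.094, -0.545, 0.001]
force: [-0.1, -0.1, 0.1]
width: 0.0857
gripper_force: 0.0
t 3.33 stage mm [[-90.4 -32.9]] z 0.0826 tool y deg rel stage -90.0 tilt z [-0.001  0.    -1.   ] q [-0.24  0.61  1.65  0.    0.88  0.98] F [-0.1 -0.1  0.1] w 0.0857
0.016 [[279.47924317 281.05870138]]
0.02 [[279.42204645 279.86003405]]
0.03 [[279.27761814 276.8332608 ]]
```

```bash
python3 -m handwheel '[{"tx":0.0094,"ty":0.0034,"tz":-0.001,"wx":0,"wy":0,"wz":0,"gripper":0},{"tx":0.0094,"ty":0.0034,"tz":-0.001,"wx":0,"wy":0,"wz":0,"gripper":0},{"tx":0.0056,"ty":0.00205,"tz":0,"wx":0,"wy":0,"wz":0,"gripper":0},{"tx":0.0056,"ty":0.00205,"tz":0,"wx":0,"wy":0,"wz":0,"gripper":0},{"tx":0.0056,"ty":0.00205,"tz":0,"wx":0,"wy":0,"wz":0,"gripper":0},{"tx":0.0056,"ty":0.00205,"tz":0,"wx":0,"wy":0,"wz":0,"gripper":0},{"tx":0.0056,"ty":0.00205,"tz":0,"wx":0,"wy":0,"wz":0,"gripper":0},{"tx":0.0056,"ty":0.00205,"tz":0,"wx":0,"wy":0,"wz":0,"gripper":0}]'; python3 st.py; python3 -m handwheel '[{"tx":0.0056,"ty":0.00205,"tz":0,"wx":0,"wy":0,"wz":0,"gripper":0},{"tx":0.0056,"ty":0.00205,"tz":0,"wx":0,"wy":0,"wz":0,"gripper":0},{"tx":0.0056,"ty":0.00205,"tz":0,"wx":0,"wy":0,"wz":0,"gripper":0},{"tx":0,"ty":0,"tz":0,"wx":0,"wy":0,"wz":0,"gripper":0}]';python3 st.py
python3 -m handwheel '[{"tx":-0.0094,"ty":-0.0034,"tz":0,"wx":0,"wy":0,"wz":0,"gripper":0},{"tx":-0.0188,"ty":-0.0068,"tz":0.01,"wx":0,"wy":0,"wz":0,"gripper":0},{"tx":0,"ty":0,"tz":0.035,"wx":0,"wy":0,"wz":0,"gripper":0},{"tx":0,"ty":0,"tz":0.035,"wx":0,"wy":0,"wz":0,"gripper":0},{"tx":0,"ty":0,"tz":0.02,"wx":0,"wy":0,"wz":0,"gripper":0},{"tx":0,"ty":0,"tz":0,"wx":0,"wy":0,"wz":0,"gripper":0}]'
python3 -c "
from rig import eyes;import cv2
cv2.imwrite('pics/top2.png',cv2.resize(eyes.camera('top')[60:240,215:410,::-1],None,fx=3.3,fy=3.3)); cv2.imwrite('pics/s2.png',cv2.resize(eyes.camera('scene')[180:330,220:400,::-1],None,fx=4,fy=4))
a=cv2.imread('pics/top2.png');b=cv2.imread('pics/s2.png');b=cv2.resize(b,(a.shape[1],a.shape[0]));cv2.imwrite('pics/both2.png',cv2.resize(cv2.hconcat([a,b]),(800,370)))"
```

```text
t: 4.0
tool_pos: [0.5789, 0.0091, 0.0809]
ee_rot: [-3.094, -0.546, 0.0]
force: [-0.6, -1.1, 0.1]
width: 0.0852
gripper_force: 0.2
t 4.0 stage mm [[-34.1 -32.8]] z 0.0809 tool y deg rel stage -90.0 tilt z [-0.  0. -1.] q [-0.19  0.68  1.5   0.    0.97  1.03] F [-0.6 -1.1  0.1] w 0.0852
t: 4.33
tool_pos: [0.5963, 0.0153, 0.0809]
ee_rot: [3.094, 0.546, 0.002]
force: [-0.7, 0.6, -0.3]
width: 0.0854
gripper_force: 0.0
t 4.33 stage mm [[-15.6 -32.9]] z 0.0809 tool y deg rel stage -89.9 tilt z [ 0.001 -0.    -1.   ] q [-0.17  0.7   1.44  0.    1.    1.05] F [-0.7  0.6 -0.3] w 0.0854
t: 4.83
tool_pos: [0.5684, 0.0046, 0.1856]
ee_rot: [3.091, 0.545, 0.013]
force: [-0.2, 0.9, 0.6]
width: 0.0855
gripper_force: 0.0
```

View pics/both2.png

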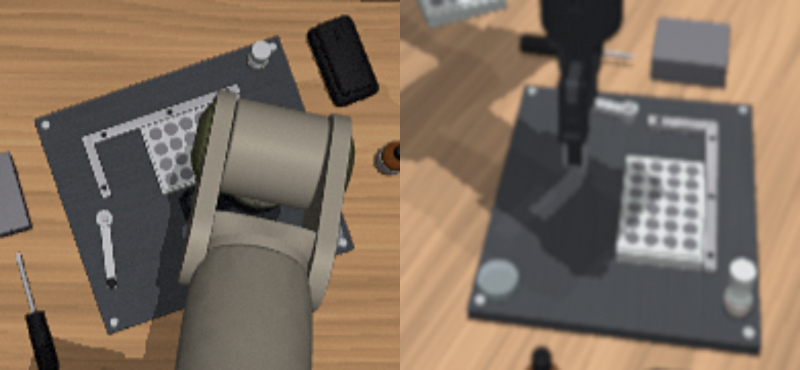

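The plate is now square and near the far stop: scene view about (662,210), far edge by the bar. Next I'll turn 90°, half close, and go to its right side.

```bash
python3 -m handwheel '[{"tx":0.00815,"ty":-0.0041,"tz":0,"wx":0,"wy":0,"wz":6.92,"gripper":0.5},{"tx":0.00815,"ty":-0.0041,"tz":0,"wx":0,"wy":0,"wz":6.92,"gripper":0.5},{"tx":0.00815,"ty":-0.0041,"tz":0,"wx":0,"wy":0,"wz":6.92,"gripper":0.5},{"tx":0.00815,"ty":-0.0041,"tz":0,"wx":0,"wy":0,"wz":6.92,"gripper":0.5},{"tx":0.00815,"ty":-0.0041,"tz":0,"wx":0,"wy":0,"wz":6.92,"gripper":0.5},{"tx":0.00815,"ty":-0.0041,"tz":0,"wx":0,"wy":0,"wz":6.92,"gripper":0.5},{"tx":0.00815,"ty":-0.0041,"tz":0,"wx":0,"wy":0,"wz":6.92,"gripper":0.5},{"tx":0.00815,"ty":-0.0041,"tz":0,"wx":0,"wy":0,"wz":6.92,"gripper":0.5},{"tx":0.00815,"ty":-0.0041,"tz":0,"wx":0,"wy":0,"wz":6.92,"gripper":0.5},{"tx":0.00815,"ty":-0.0041,"tz":0,"wx":0,"wy":0,"wz":6.92,"gripper":0.5},{"tx":0.00815,"ty":-0.0041,"tz":0,"wx":0,"wy":0,"wz":6.92,"gripper":0.5},{"tx":0.00815,"ty":-0.0041,"tz":0,"wx":0,"wy":0,"wz":6.92,"gripper":0.5},{"tx":0.00815,"ty":-0.0041,"tz":0,"wx":0,"wy":0,"wz":6.92,"gripper":0.5},{"tx":0,"ty":0,"tz":0,"wx":0,"wy":0,"wz":0,"gripper":0.5}]' >/dev/null; python3 st.py
```

```text
t 6.1 stage mm [[  35.  -119.9]] z 0.1786 tool y deg rel stage 0.2 tilt z [-0.002  0.001 -1.   ] q [-0.25  0.7   1.09 -0.    1.35 -0.6 ] F [ 0.7 -0.6  0.1] w 0.0428
```

```bash
python3 -m handwheel '[{"tx":0,"ty":0,"tz":-0.03,"wx":0,"wy":0,"wz":0,"gripper":0.5},{"tx":0,"ty":0,"tz":-0.03,"wx":0,"wy":0,"wz":0,"gripper":0.5},{"tx":0,"ty":0,"tz":-0.021,"wx":0,"wy":0,"wz":0,"gripper":0.5},{"tx":0,"ty":0,"tz":0,"wx":0,"wy":0,"wz":0,"gripper":0.5},{"tx":0,"ty":0,"tz":-0.003,"wx":0,"wy":0,"wz":0,"gripper":0.5},{"tx":0,"ty":0,"tz":-0.002,"wx":0,"wy":0,"wz":0,"gripper":0.5},{"tx":0,"ty":0,"tz":0,"wx":0,"wy":0,"wz":0,"gripper":0.5}]' >/dev/null; python3 st.py; python3 -m handwheel '[{"tx":-0.0034,"ty":0.0094,"tz":0,"wx":0,"wy":0,"wz":0,"gripper":0.5},{"tx":-0.0022,"ty":0.0061,"tz":0,"wx":0,"wy":0,"wz":0,"gripper":0.5},{"tx":-0.0022,"ty":0.0061,"tz":0,"wx":0,"wy":0,"wz":0,"gripper":0.5},{"tx":-0.0022,"ty":0.0061,"tz":0,"wx":0,"wy":0,"wz":0,"gripper":0.5},{"tx":-0.0022,"ty":0.0061,"tz":0,"wx":0,"wy":0,"wz":0,"gripper":0.5},{"tx":-0.0022,"ty":0.0061,"tz":0,"wx":0,"wy":0,"wz":0,"gripper":0.5}]' >/dev/null; python3 st.py
python3 -c "
from rig import eyes;import cv2
cv2.imwrite('pics/s3.png',cv2.resize(eyes.camera('scene')[180:330,220:400,::-1],None,fx=4,fy=4))"
```

```text
t 6.68 stage mm [[  35.  -119.2]] z 0.096 tool y deg rel stage -0.1 tilt z [ 0.002 -0.    -1.   ] q [-0.25  0.78  1.18 -0.    1.18 -0.59] F [ 0.2 -0.8  0.3] w 0.0427
t 7.18 stage mm [[ 34.9 -75.9]] z 0.0952 tool y deg rel stage 0.0 tilt z [ 0.001 -0.    -1.   ] q [-0.19  0.76  1.23 -0.    1.14 -0.54] F [-0.  -1.   0.7] w 0.0428
```

View pics/s3.png

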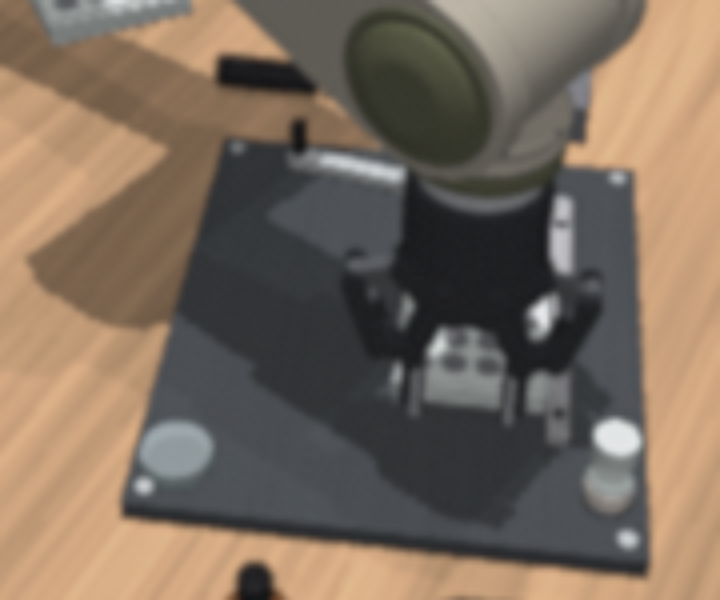

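The fingertips at (413,415) and (508,418) straddle the plate's right short edge and are pushing it squarely. I'll continue.

```bash
python3 -m handwheel '[{"tx":-0.0021,"ty":0.0058,"tz":0,"wx":0,"wy":0,"wz":0,"gripper":0.5},{"tx":-0.0021,"ty":0.0058,"tz":0,"wx":0,"wy":0,"wz":0,"gripper":0.5},{"tx":-0.0021,"ty":0.0058,"tz":0,"wx":0,"wy":0,"wz":0,"gripper":0.5},{"tx":-0.0021,"ty":0.0058,"tz":0,"wx":0,"wy":0,"wz":0,"gripper":0.5},{"tx":-0.0021,"ty":0.0058,"tz":0,"wx":0,"wy":0,"wz":0,"gripper":0.5}]' >/dev/null; python3 st.py; python3 -m handwheel '[{"tx":-0.0007,"ty":0.0019,"tz":0,"wx":0,"wy":0,"wz":0,"gripper":0.5},{"tx":-0.0007,"ty":0.0019,"tz":0,"wx":0,"wy":0,"wz":0,"gripper":0.5}]' |grep force; python3 -m handwheel '[{"tx":-0.0005,"ty":0.0014,"tz":0,"wx":0,"wy":0,"wz":0,"gripper":0.5},{"tx":0,"ty":0,"tz":0,"wx":0,"wy":0,"wz":0,"gripper":0.5}]' |grep force;  python3 st.py
```

```text
t 7.65 stage mm [[ 34.8 -45.2]] z 0.0949 tool y deg rel stage -0.0 tilt z [-0.  0. -1.] q [-0.15  0.75  1.27 -0.    1.13 -0.5 ] F [ 0.2 -1.2  0.8] w 0.0425
force: [0.3, -1.1, 1.6]
gripper_force: 0.4
force: [0.6, -0.1, 0.7]
gripper_force: 0.0
t 7.98 stage mm [[ 34.8 -40.1]] z 0.0949 tool y deg rel stage 0.0 tilt z [-0.  0. -1.] q [-0.14  0.75  1.27  0.    1.12 -0.49] F [ 0.6 -0.1  0.7] w 0.0427
```

```bash
python3 -m handwheel '[{"tx":-0.0005,"ty":0.0014,"tz":0,"wx":0,"wy":0,"wz":0,"gripper":0.5}]' |grep ^force; python3 -m handwheel '[{"tx":-0.0005,"ty":0.0014,"tz":0,"wx":0,"wy":0,"wz":0,"gripper":0.5}]' |grep ^force; python3 -m handwheel '[{"tx":0,"ty":0,"tz":0,"wx":0,"wy":0,"wz":0,"gripper":0.5}]' |grep ^force;  python3 st.py
```

```text
force: [-0.2, -1.1, 1.0]
force: [2.5, -7.6, -0.1]
force: [0.8, -3.4, 0.5]
t 8.23 stage mm [[ 34.9 -37.7]] z 0.0949 tool y deg rel stage -0.0 tilt z [ 0.    -0.001 -1.   ] q [-0.14  0.74  1.28 -0.    1.12 -0.49] F [ 0.8 -3.4  0.5] w 0.0427
```

Flush contact with the left stop (about 8 N, tool y -37.7 against -38.8 expected). Now round to the near side.

```bash
python3 -m handwheel '[{"tx":0.0017,"ty":-0.0047,"tz":0,"wx":0,"wy":0,"wz":0,"gripper":0.5},{"tx":0.0034,"ty":-0.0094,"tz":0.01,"wx":0,"wy":0,"wz":0,"gripper":0.5},{"tx":0,"ty":0,"tz":0.035,"wx":0,"wy":0,"wz":0,"gripper":0.5},{"tx":0,"ty":0,"tz":0.04,"wx":0,"wy":0,"wz":0,"gripper":0.5},{"tx":0,"ty":0,"tz":0,"wx":0,"wy":0,"wz":0,"gripper":0.5}]' >/dev/null
python3 -m handwheel '[{"tx":-0.0079,"ty":0.00375,"tz":0,"wx":0,"wy":0,"wz":-6.92,"gripper":0},{"tx":-0.0079,"ty":0.00375,"tz":0,"wx":0,"wy":0,"wz":-6.92,"gripper":0},{"tx":-0.0079,"ty":0.00375,"tz":0,"wx":0,"wy":0,"wz":-6.92,"gripper":0},{"tx":-0.0079,"ty":0.00375,"tz":0,"wx":0,"wy":0,"wz":-6.92,"gripper":0},{"tx":-0.0079,"ty":0.00375,"tz":0,"wx":0,"wy":0,"wz":-6.92,"gripper":0},{"tx":-0.0079,"ty":0.00375,"tz":0,"wx":0,"wy":0,"wz":-6.92,"gripper":0},{"tx":-0.0079,"ty":0.00375,"tz":0,"wx":0,"wy":0,"wz":-6.92,"gripper":0},{"tx":-0.0079,"ty":0.00375,"tz":0,"wx":0,"wy":0,"wz":-6.92,"gripper":0},{"tx":-0.0079,"ty":0.00375,"tz":0,"wx":0,"wy":0,"wz":-6.92,"gripper":0},{"tx":-0.0079,"ty":0.00375,"tz":0,"wx":0,"wy":0,"wz":-6.92,"gripper":0},{"tx":-0.0079,"ty":0.00375,"tz":0,"wx":0,"wy":0,"wz":-6.92,"gripper":0},{"tx":-0.0079,"ty":0.00375,"tz":0,"wx":0,"wy":0,"wz":-6.92,"gripper":0},{"tx":-0.0079,"ty":0.00375,"tz":0,"wx":0,"wy":0,"wz":-6.92,"gripper":0},{"tx":0,"ty":0,"tz":0,"wx":0,"wy":0,"wz":0,"gripper":0},{"tx":0,"ty":0,"tz":0,"wx":0,"wy":0,"wz":0,"gripper":0}]' >/dev/null; python3 st.py
```

```text
t 9.9 stage mm [[-44.9  28.5]] z 0.1801 tool y deg rel stage -89.7 tilt z [ 0.  0. -1.] q [-0.1   0.5   1.48  0.    1.16  1.12] F [-0.9  0.5  0.1] w 0.0855
```

```bash
python3 -m handwheel '[{"tx":0,"ty":0,"tz":-0.03,"wx":0,"wy":0,"wz":0,"gripper":0},{"tx":0,"ty":0,"tz":-0.03,"wx":0,"wy":0,"wz":0,"gripper":0},{"tx":0,"ty":0,"tz":-0.03,"wx":0,"wy":0,"wz":0,"gripper":0},{"tx":0,"ty":0,"tz":-0.009,"wx":0,"wy":0,"wz":0,"gripper":0},{"tx":0,"ty":0,"tz":0,"wx":0,"wy":0,"wz":0,"gripper":0},{"tx":0.0075,"ty":0.0027,"tz":0,"wx":0,"wy":0,"wz":0,"gripper":0},{"tx":0.0075,"ty":0.0027,"tz":0,"wx":0,"wy":0,"wz":0,"gripper":0},{"tx":0.0047,"ty":0.0017,"tz":0,"wx":0,"wy":0,"wz":0,"gripper":0},{"tx":0.0047,"ty":0.0017,"tz":0,"wx":0,"wy":0,"wz":0,"gripper":0},{"tx":0.0047,"ty":0.0017,"tz":0,"wx":0,"wy":0,"wz":0,"gripper":0}]' |grep ^force; python3 st.py; python3 -m handwheel '[{"tx":0.0014,"ty":0.0005,"tz":0,"wx":0,"wy":0,"wz":0,"gripper":0},{"tx":0,"ty":0,"tz":0,"wx":0,"wy":0,"wz":0,"gripper":0}]' |grep ^force;python3 -m handwheel '[{"tx":0.0014,"ty":0.0005,"tz":0,"wx":0,"wy":0,"wz":0,"gripper":0},{"tx":0,"ty":0,"tz":0,"wx":0,"wy":0,"wz":0,"gripper":0}]' |grep ^force;python3 st.py
```

```text
force: [-19.7, -8.3, 10.1]
t 10.73 stage mm [[-13.5  28.5]] z 0.0817 tool y deg rel stage -89.9 tilt z [ 0. -0. -1.] q [-0.08  0.68  1.49 -0.    0.98  1.15] F [-19.7  -8.3  10.1] w 0.0852
force: [-8.3, -3.9, 5.9]
force: [-13.9, -6.6, 9.5]
t 11.07 stage mm [[-13.2  28.6]] z 0.0813 tool y deg rel stage -89.9 tilt z [-0.007 -0.002 -1.   ] q [-0.08  0.68  1.48 -0.    0.99  1.15] F [-13.9  -6.6   9.5] w 0.0851
```

Firm contact with the far stop. I'll back off, lift, and go past the peg, then check the plate with the top camera.

```bash
python3 -m handwheel '[{"tx":-0.0047,"ty":-0.0017,"tz":0,"wx":0,"wy":0,"wz":0,"gripper":0},{"tx":-0.0254,"ty":-0.0092,"tz":0,"wx":0,"wy":0,"wz":0,"gripper":0},{"tx":0,"ty":0,"tz":0.035,"wx":0,"wy":0,"wz":0,"gripper":1},{"tx":0,"ty":0,"tz":0.035,"wx":0,"wy":0,"wz":0,"gripper":1},{"tx":0,"ty":0,"tz":0.035,"wx":0,"wy":0,"wz":0,"gripper":1},{"tx":-0.013,"ty":0.022,"tz":0,"wx":0,"wy":0,"wz":-2.2,"gripper":1},{"tx":-0.013,"ty":0.022,"tz":0,"wx":0,"wy":0,"wz":-2.2,"gripper":1},{"tx":-0.013,"ty":0.022,"tz":0,"wx":0,"wy":0,"wz":-2.2,"gripper":1},{"tx":-0.013,"ty":0.022,"tz":0,"wx":0,"wy":0,"wz":-2.2,"gripper":1},{"tx":-0.013,"ty":0.022,"tz":0,"wx":0,"wy":0,"wz":-2.2,"gripper":1},{"tx":-0.013,"ty":0.022,"tz":0,"wx":0,"wy":0,"wz":-2.2,"gripper":1},{"tx":0,"ty":0,"tz":0,"wx":0,"wy":0,"wz":0,"gripper":1}]' >/dev/null; python3 st.py
python3 -c "
from rig import eyes;import cv2
a=eyes.camera('top')[:,:,::-1];b=eyes.camera('scene')[:,:,::-1];cv2.imwrite('pics/top4.png',a);cv2.imwrite('pics/s4.png',b)
cv2.imwrite('pics/b4.png',cv2.hconcat([cv2.resize(a[65:235,220:400],(400,378)),cv2.resize(b[190:330,220:400],(400,378))]))"
```

```text
t 12.07 stage mm [[-72.3 182.7]] z 0.1864 tool y deg rel stage -103.1 tilt z [-0.     0.001 -1.   ] q [0.17 0.43 1.59 0.   1.12 1.62] F [0.5 0.6 0.3] w 0.0001
```

View pics/b4.png

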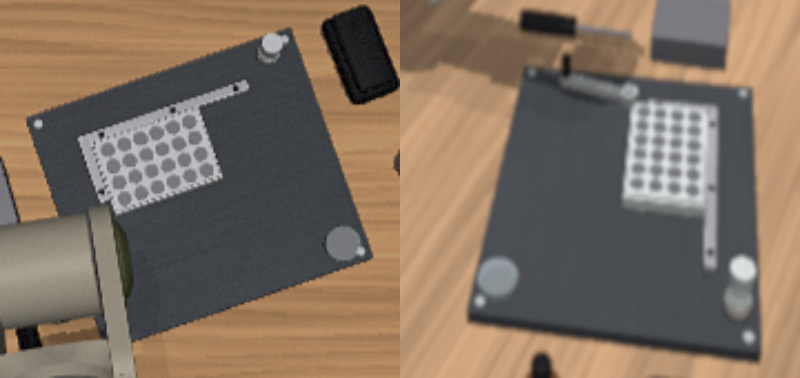

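The plate sits in the corner in both views: top about (150,155), both seams closed. The peg is at scene crop (566,65). I'll check numerically.

Run:
```python
from st import *
im=cv2.imread('pics/top4.png'); hsv=cv2.cvtColor(im,cv2.COLOR_BGR2HSV)
w=((hsv[...,2]>110)&(hsv[...,1]<60)).astype(np.uint8)*255
k=np.zeros_like(w); k[105:170,255:330]=255
c=rect(cv2.morphologyEx(w&k,cv2.MORPH_CLOSE,np.ones((7,7))))
for z in (.03,.023):
    p=tos(ray('top',c,z))*1e3
    r=p[(p[:,0]>8)&(p[:,0]<70)&(p[:,1]<-15)]; n=p[(p[:,1]>-18)&(p[:,1]<70)&(p[:,0]<20)]
    print(z,'right y',np.median(r[:,1]),np.polyfit(r[:,0],r[:,1],1)[0],'near x',np.median(n[:,0]),np.polyfit(n[:,1],n[:,0],1)[0],len(r),len(n))
s=cv2.cvtColor(cv2.imread('pics/s4.png'),cv2.COLOR_BGR2GRAY)[205:225,285:305]
ys,xs=np.where(s<45); print(len(xs),xs.mean()+285,ys.min()+205,ys.max()+205)
for z,y in((.052,ys.min()+205),(.039,ys.mean()+205)): print(z,tos(ray('scene',[xs.mean()+285,y],z))*1e3)
# box, screwdriver
b=cv2.cvtColor(cv2.imread('pics/top0.png'),cv2.COLOR_BGR2HSV)
m=((b[...,1]<60)&(b[...,2]<150)).astype(np.uint8)*255; m[:125]=0;m[185:]=0;m[:,:183]=0;m[:,232:]=0
print('box',tos(ray('top',cv2.boxPoints(cv2.minAreaRect(rect(m))),.035)).round(3)*1e3)
```

```text
0.03 right y -26.865131194157854 -0.002665458556545817 near x 1.6042667102567547 -0.005135824247830388 23 33
0.023 right y -27.90197306313327 -0.008194862672151082 near x 2.545507087040492 -0.005135824247830928 22 33
17 294.4117647058824 211 217
0.052 [[-85.83604351 133.05997429]]
0.039 [[-86.21683422 134.99406064]]
box [[112. 283.]
 [108. 199.]
 [ 11. 204.]
 [ 15. 288.]]
```

Seated: right edge at -27 to -28 mm (expected -27.8), near edge square. The peg is at stage (-86,134), so the arm angle is about 168.5° (q about 0.32). I'll plan the arc.

```bash
python3 - <<'E'
from st import *
def T(th,d):
    t=np.radians(th); return tow(np.array([-.006,.118])+.079*np.array([np.cos(t),np.sin(t)])-d*np.array([-np.sin(t),np.cos(t)]))[0]
cur=np.array(monitor.read_state()['tool_pos'][:2])
print('approach',(T(168,.024)-cur).round(4))
p=T(168,.024)
for th in range(174,265,6):
    q=T(th,.0205); print(th,(q-p).round(4)); p=q
q=T(268,.0205);print(268,(q-p).round(4))
E
python3 -m handwheel '[{"tx":0,"ty":0,"tz":-0.03,"wx":0,"wy":0,"wz":0,"gripper":1},{"tx":0,"ty":0,"tz":-0.03,"wx":0,"wy":0,"wz":0,"gripper":1},{"tx":0,"ty":0,"tz":-0.016,"wx":0,"wy":0,"wz":0,"gripper":1},{"tx":0,"ty":0,"tz":0,"wx":0,"wy":0,"wz":0,"gripper":1}]' |grep ^force; python3 st.py
```

```text
approach [ 0.0008 -0.023 ]
174 [-0.    -0.012]
180 [ 0.0004 -0.0085]
186 [ 0.0012 -0.0085]
192 [ 0.0021 -0.0083]
198 [ 0.003 -0.008]
204 [ 0.0038 -0.0077]
210 [ 0.0046 -0.0072]
216 [ 0.0053 -0.0067]
222 [ 0.006  -0.0061]
228 [ 0.0066 -0.0054]
234 [ 0.0071 -0.0047]
240 [ 0.0076 -0.004 ]
246 [ 0.0079 -0.0031]
252 [ 0.0082 -0.0023]
258 [ 0.0084 -0.0014]
264 [ 0.0085 -0.0005]
268 [0.0057 0.0001]
force: [-0.9, -0.3, -0.1]
t 12.5 stage mm [[-72.2 178.3]] z 0.1072 tool y deg rel stage -103.2 tilt z [-0.005 -0.001 -1.   ] q [ 0.16  0.55  1.67 -0.    0.92  1.61] F [-0.9 -0.3 -0.1] w -0.0003
```

```bash
python3 -m handwheel '[{"tx":0.0005,"ty":-0.0107,"tz":0.002,"wx":0,"wy":0,"wz":1,"gripper":1},{"tx":0.0007,"ty":-0.0107,"tz":0.001,"wx":0,"wy":0,"wz":0,"gripper":1},{"tx":0,"ty":-0.006,"tz":0,"wx":0,"wy":0,"wz":3,"gripper":1},{"tx":0,"ty":-0.006,"tz":0,"wx":0,"wy":0,"wz":3,"gripper":1},{"tx":0.0004,"ty":-0.0085,"tz":0,"wx":0,"wy":0,"wz":6,"gripper":1},{"tx":0.0012,"ty":-0.0085,"tz":0,"wx":0,"wy":0,"wz":6,"gripper":1},{"tx":0.0021,"ty":-0.0083,"tz":0,"wx":0,"wy":0,"wz":6,"gripper":1},{"tx":0.003,"ty":-0.008,"tz":0,"wx":0,"wy":0,"wz":6,"gripper":1},{"tx":0.0038,"ty":-0.0077,"tz":0,"wx":0,"wy":0,"wz":6,"gripper":1},{"tx":0,"ty":0,"tz":0,"wx":0,"wy":0,"wz":0,"gripper":1}]' |grep ^force; python3 st.py; python3 -c "
from rig import eyes;import cv2
a=eyes.camera('top')[:,:,::-1];b=eyes.camera('scene')[:,:,::-1]
cv2.imwrite('pics/b5.png',cv2.hconcat([cv2.resize(a[65:235,220:400],(400,378)),cv2.resize(b[190:330,220:400],(400,378))]))"
```

```text
force: [-0.4, -0.2, 0.9]
t 13.33 stage mm [[-85.1 103.2]] z 0.1141 tool y deg rel stage -66.1 tilt z [ 0.003 -0.    -1.   ] q [ 0.    0.53  1.7  -0.    0.91  0.81] F [-0.4 -0.2  0.9] w -0.0002
```

View pics/b5.png

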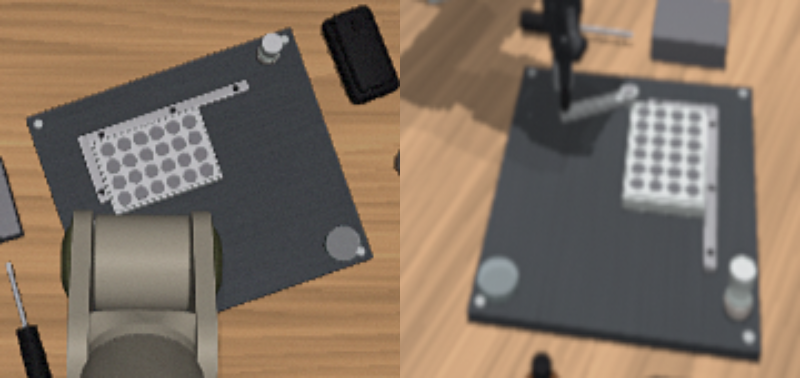

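The clamp arm has swung round with the finger, its end now at scene crop (565,115), and the plate has not moved. I'll continue along the arc.

```bash
python3 -m handwheel '[{"tx":0.0046,"ty":-0.0072,"tz":-0.002,"wx":0,"wy":0,"wz":6,"gripper":1},{"tx":0.0053,"ty":-0.0067,"tz":-0.001,"wx":0,"wy":0,"wz":6,"gripper":1},{"tx":0.006,"ty":-0.0061,"tz":0,"wx":0,"wy":0,"wz":6,"gripper":1},{"tx":0.0066,"ty":-0.0054,"tz":0,"wx":0,"wy":0,"wz":6,"gripper":1},{"tx":0.0071,"ty":-0.0047,"tz":0,"wx":0,"wy":0,"wz":6,"gripper":1},{"tx":0.0076,"ty":-0.004,"tz":0,"wx":0,"wy":0,"wz":6,"gripper":1},{"tx":0.0079,"ty":-0.0031,"tz":0,"wx":0,"wy":0,"wz":6,"gripper":1},{"tx":0.0082,"ty":-0.0023,"tz":0,"wx":0,"wy":0,"wz":6,"gripper":1},{"tx":0.0084,"ty":-0.0014,"tz":0,"wx":0,"wy":0,"wz":6,"gripper":1},{"tx":0,"ty":0,"tz":0,"wx":0,"wy":0,"wz":0,"gripper":1}]' |grep ^force; python3 st.py; python3 -m handwheel '[{"tx":0.0043,"ty":-0.0002,"tz":0,"wx":0,"wy":0,"wz":4,"gripper":1},{"tx":0.0042,"ty":-0.0002,"tz":0,"wx":0,"wy":0,"wz":3,"gripper":1},{"tx":0,"ty":0,"tz":0,"wx":0,"wy":0,"wz":0,"gripper":1}]' |grep ^force; python3 st.py
```

```text
force: [0.2, -1.4, 1.2]
t 14.27 stage mm [[-40.9  45.4]] z 0.1102 tool y deg rel stage -12.1 tilt z [ 0.001 -0.    -1.   ] q [-0.07  0.6   1.55 -0.    0.99 -0.21] F [ 0.2 -1.4  1.2] w 0.0003
force: [-0.5, 0.0, -0.3]
t 14.52 stage mm [[-33.9  42.6]] z 0.1101 tool y deg rel stage -5.3 tilt z [ 0. -0. -1.] q [-0.07  0.61  1.53 -0.    1.   -0.32] F [-0.5  0.  -0.3] w 0.0003
```

```bash
for i in 1; do python3 -m handwheel '[{"tx":0.0024,"ty":0.0009,"tz":0,"wx":0,"wy":0,"wz":2.5,"gripper":1},{"tx":0.0019,"ty":0.0007,"tz":0,"wx":0,"wy":0,"wz":2.5,"gripper":1},{"tx":0,"ty":0,"tz":0,"wx":0,"wy":0,"wz":0,"gripper":1}]' |grep ^force; python3 -m handwheel '[{"tx":0.0014,"ty":0.0005,"tz":0,"wx":0,"wy":0,"wz":0,"gripper":1},{"tx":0,"ty":0,"tz":0,"wx":0,"wy":0,"wz":0,"gripper":1}]' |grep ^force; done; python3 st.py
```

```text
force: [-0.8, -1.1, 0.0]
force: [-4.5, -2.6, 2.2]
t 14.93 stage mm [[-28.5  42.7]] z 0.1099 tool y deg rel stage -0.3 tilt z [-0.002 -0.    -1.   ] q [-0.06  0.62  1.52 -0.    1.01 -0.41] F [-4.5 -2.6  2.2] w 0.0
```

Contact with the plate at about 5 N, at the expected place. One more firm millimetre, then retreat and check.

```bash
python3 -m handwheel '[{"tx":0.0014,"ty":0.0005,"tz":0,"wx":0,"wy":0,"wz":0,"gripper":1},{"tx":0,"ty":0,"tz":0,"wx":0,"wy":0,"wz":0,"gripper":1},{"tx":0,"ty":0,"tz":0,"wx":0,"wy":0,"wz":0,"gripper":1}]' |grep ^force; python3 st.py; python3 -m handwheel '[{"tx":-0.0047,"ty":-0.0017,"tz":0,"wx":0,"wy":0,"wz":0,"gripper":1},{"tx":-0.0188,"ty":-0.0068,"tz":0,"wx":0,"wy":0,"wz":0,"gripper":1},{"tx":-0.01,"ty":0,"tz":0.035,"wx":0,"wy":0,"wz":0,"gripper":1},{"tx":0,"ty":0,"tz":0.035,"wx":0,"wy":0,"wz":0,"gripper":1},{"tx":-0.02,"ty":-0.03,"tz":0.02,"wx":0,"wy":0,"wz":0,"gripper":1},{"tx":-0.02,"ty":-0.035,"tz":0,"wx":0,"wy":0,"wz":0,"gripper":1},{"tx":-0.02,"ty":-0.035,"tz":0,"wx":0,"wy":0,"wz":0,"gripper":1},{"tx":-0.02,"ty":-0.035,"tz":0,"wx":0,"wy":0,"wz":0,"gripper":1},{"tx":-0.02,"ty":-0.035,"tz":0,"wx":0,"wy":0,"wz":0,"gripper":1},{"tx":0,"ty":0,"tz":0,"wx":0,"wy":0,"wz":0,"gripper":1}]' |grep ^force; python3 -c "
from rig import eyes;import cv2
a=eyes.camera('top')[:,:,::-1];b=eyes.camera('scene')[:,:,::-1];cv2.imwrite('pics/top6.png',a)
cv2.imwrite('pics/b6.png',cv2.hconcat([cv2.resize(a[90:190,235:345],(416,378)),cv2.resize(b[190:290,250:350],(378,378))]))"
```

```text
force: [-7.6, -4.6, 4.6]
t 15.18 stage mm [[-27.8  42.6]] z 0.1098 tool y deg rel stage -0.3 tilt z [-0.004 -0.001 -1.   ] q [-0.06  0.62  1.51 -0.    1.02 -0.41] F [-7.6 -4.6  4.6] w 0.0
force: [0.7, 0.7, 0.4]
```

View pics/b6.png

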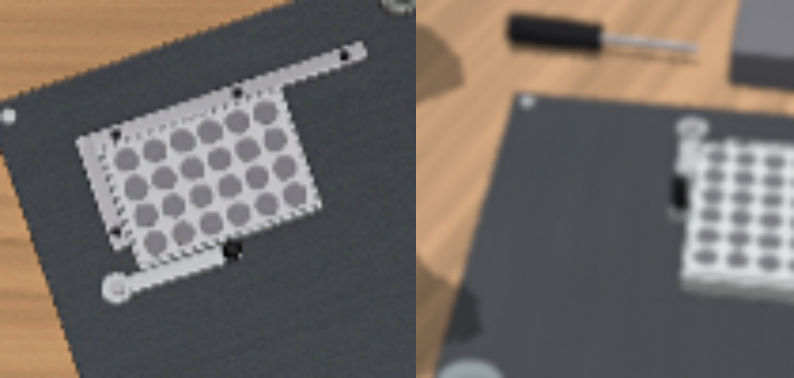

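The arm lies along the plate's near edge, with the hub at (117,287) and peg at (232,249), and the plate is in the corner. A last numeric check before handing in.

Run:
```python
from st import *
im=cv2.imread('pics/top6.png'); hsv=cv2.cvtColor(im,cv2.COLOR_BGR2HSV)
w=((hsv[...,2]>110)&(hsv[...,1]<60)).astype(np.uint8)*255; k=np.zeros_like(w); k[105:175,255:330]=255
c=rect(cv2.morphologyEx(w&k,cv2.MORPH_CLOSE,np.ones((7,7)))); p=tos(ray('top',c,.026))*1e3
r=p[(p[:,0]>8)&(p[:,0]<70)&(p[:,1]<-15)]; n=p[(p[:,1]>-18)&(p[:,1]<30)&(p[:,0]<20)]
print('right',np.median(r[:,1]),np.polyfit(r[:,0],r[:,1],1)[0],'near',np.median(n[:,0]),np.polyfit(n[:,1],n[:,0],1)[0])
h=tos(ray('top',[265.9,165.9],.032))[0]; g=tos(ray('top',[296.3,155.8],.050))[0]; print(h,g,'q',(np.arctan2(*(g-h)[::-1])%(2*np.pi))-2.618, 'q from pivot',(np.arctan2(g[1]-.118,g[0]+.006)%(2*np.pi))-2.618)
```

```text
right -27.56918699943257 0.0025721888441335395 near 1.2412969384385213 0.012829134034389329
[-0.00661274  0.11661624] [-0.00983169  0.03874919] q 2.05307342933487 q from pivot 2.046077666625895
```

The peg estimate of q is 2.05, close to the 2.04 limit, so I'll measure the arm's near edge directly.

Run:
```python
from st import *
from scipy.ndimage import map_coordinates
im=cv2.cvtColor(cv2.imread('pics/top6.png'),cv2.COLOR_BGR2GRAY).astype(float)
def scan(z,ys,x0,x1):
    out=[]
    for y in ys:
        xs=np.linspace(x0,x1,200); P=np.c_[tow(np.c_[xs,np.full(200,y)]),np.full(200,z)]; uv=proj('top',P)
        v=map_coordinates(im,[uv[:,1],uv[:,0]],order=1); i=np.argmax(v>115); out.append((y*1e3,xs[i]*1e3))
    out=np.array(out); f=np.polyfit(out[:,0],out[:,1],1); print(z,out[:,1].round(1),'slope',f[0].round(4)); return f
a=scan(.027,np.arange(.056,.103,.005),-.04,.01)   # arm near edge, expected -12
b=scan(.026,np.arange(-.022,.027,.006),-.025,.03)  # plate near edge
f=scan(.026,np.arange(-.088,-.035,.006),.06,.11)   # far bar face expected 85
print('q',1.5708*3-a[0]-2.618 if 0 else 2.0944-np.arctan(a[0]), 'rel bar',2.0944-np.arctan(a[0])+np.arctan(f[0]))
```

```text
0.027 [-13.4 -12.6 -12.6 -13.1 -11.9 -12.6 -12.1 -11.9 -12.4 -11.4] slope 0.0314
0.026 [0.4 1.  0.7 0.4 0.4 0.2 0.7 0.4 0.2] slope -0.0084
0.026 [86.4 85.9 85.9 85.1 86.4 86.1 85.4 85.4 86.4] slope -0.0042
q 2.0630413170338042 rel bar 2.058853736821421
```

q reads about 2.06, only just inside, while the plate is flush (bar face to near edge 85.4 mm). I'll press the peg once more, firmly, and release it slowly.

```bash
python3 st.py; python3 -m handwheel '[{"tx":0.02,"ty":0.035,"tz":0,"wx":0,"wy":0,"wz":0,"gripper":1},{"tx":0.02,"ty":0.035,"tz":0,"wx":0,"wy":0,"wz":0,"gripper":1},{"tx":0.02,"ty":0.035,"tz":0,"wx":0,"wy":0,"wz":0,"gripper":1},{"tx":0.02,"ty":0.035,"tz":0,"wx":0,"wy":0,"wz":0,"gripper":1},{"tx":0.02,"ty":0.03,"tz":-0.02,"wx":0,"wy":0,"wz":0,"gripper":1},{"tx":0,"ty":0,"tz":-0.035,"wx":0,"wy":0,"wz":0,"gripper":1},{"tx":0,"ty":0,"tz":-0.035,"wx":0,"wy":0,"wz":0,"gripper":1},{"tx":0,"ty":0,"tz":0,"wx":0,"wy":0,"wz":0,"gripper":1},{"tx":0,"ty":0,"tz":0,"wx":0,"wy":0,"wz":0,"gripper":1}]' |grep ^force; python3 st.py
```

```text
t 16.12 stage mm [[-213.4  -80.6]] z 0.2002 tool y deg rel stage -0.4 tilt z [ 0.001 -0.    -1.   ] q [-0.5   0.31  1.76  0.    1.07 -0.84] F [-0.3 -0.7 -0.6] w 0.0002
force: [0.4, 0.9, 0.8]
t 16.87 stage mm [[-60.6  47.3]] z 0.1094 tool y deg rel stage -0.1 tilt z [-0.003  0.001 -1.   ] q [-0.08  0.58  1.61  0.    0.96 -0.43] F [0.4 0.9 0.8] w 0.0002
```

```bash
python3 -m handwheel '[{"tx":0.010,"ty":-0.0045,"tz":0,"wx":0,"wy":0,"wz":0,"gripper":1},{"tx":0.010,"ty":0.0035,"tz":0,"wx":0,"wy":0,"wz":0,"gripper":1},{"tx":0.0075,"ty":0.0027,"tz":0,"wx":0,"wy":0,"wz":0,"gripper":1},{"tx":0.0028,"ty":0.001,"tz":0,"wx":0,"wy":0,"wz":0,"gripper":1},{"tx":0,"ty":0,"tz":0,"wx":0,"wy":0,"wz":0,"gripper":1}]' |grep ^force; python3 st.py;  python3 -m handwheel '[{"tx":0.0014,"ty":0.0005,"tz":0,"wx":0,"wy":0,"wz":0,"gripper":1},{"tx":0,"ty":0,"tz":0,"wx":0,"wy":0,"wz":0,"gripper":1}]' |grep ^force; python3 -m handwheel '[{"tx":0.0014,"ty":0.0005,"tz":0,"wx":0,"wy":0,"wz":0,"gripper":1},{"tx":0,"ty":0,"tz":0,"wx":0,"wy":0,"wz":0,"gripper":1}]' |grep ^force; python3 st.py
```

```text
force: [-0.1, -0.1, 0.5]
t 17.28 stage mm [[-30.5  38.2]] z 0.1112 tool y deg rel stage -0.1 tilt z [ 0.002 -0.    -1.   ] q [-0.07  0.61  1.52  0.    1.01 -0.42] F [-0.1 -0.1  0.5] w -0.0001
force: [-0.2, -0.3, 0.2]
force: [-2.8, -0.3, 2.4]
t 17.62 stage mm [[-28.9  38.2]] z 0.1099 tool y deg rel stage -0.2 tilt z [-0.002 -0.    -1.   ] q [-0.07  0.62  1.51 -0.    1.01 -0.42] F [-2.8 -0.3  2.4] w 0.0004
```

```bash
python3 -m handwheel '[{"tx":0.0014,"ty":0.0005,"tz":0,"wx":0,"wy":0,"wz":0,"gripper":1},{"tx":0.0014,"ty":0.0005,"tz":0,"wx":0,"wy":0,"wz":0,"gripper":1},{"tx":0,"ty":0,"tz":0,"wx":0,"wy":0,"wz":0,"gripper":1}]' |grep ^force; python3 st.py; python3 -m handwheel '[{"tx":0.0014,"ty":0.0005,"tz":0,"wx":0,"wy":0,"wz":0,"gripper":1},{"tx":0.0014,"ty":0.0005,"tz":0,"wx":0,"wy":0,"wz":0,"gripper":1},{"tx":0,"ty":0,"tz":0,"wx":0,"wy":0,"wz":0,"gripper":1}]' |grep ^force; python3 st.py
```

```text
force: [-11.6, -5.5, 7.0]
t 17.87 stage mm [[-27.4  38.2]] z 0.1097 tool y deg rel stage -0.1 tilt z [-0.006 -0.001 -1.   ] q [-0.07  0.62  1.51 -0.    1.02 -0.41] F [-11.6  -5.5   7. ] w -0.0002
force: [-21.0, -11.2, 14.4]
t 18.12 stage mm [[-26.3  38.2]] z 0.1097 tool y deg rel stage -0.1 tilt z [-0.012 -0.003 -1.   ] q [-0.07  0.62  1.5  -0.    1.03 -0.41] F [-21.  -11.2  14.4] w -0.0001
```

A firm 24 N with stiff contact: the arm is seated on the plate edge. I'll release, retreat and re-measure.

```bash
python3 -m handwheel '[{"tx":-0.0028,"ty":-0.001,"tz":0,"wx":0,"wy":0,"wz":0,"gripper":1},{"tx":-0.0028,"ty":-0.001,"tz":0,"wx":0,"wy":0,"wz":0,"gripper":1},{"tx":-0.0188,"ty":-0.0068,"tz":0,"wx":0,"wy":0,"wz":0,"gripper":1},{"tx":-0.01,"ty":0,"tz":0.035,"wx":0,"wy":0,"wz":0,"gripper":1},{"tx":0,"ty":0,"tz":0.035,"wx":0,"wy":0,"wz":0,"gripper":1},{"tx":-0.02,"ty":-0.03,"tz":0.02,"wx":0,"wy":0,"wz":0,"gripper":1},{"tx":-0.02,"ty":-0.035,"tz":0,"wx":0,"wy":0,"wz":0,"gripper":1},{"tx":-0.02,"ty":-0.035,"tz":0,"wx":0,"wy":0,"wz":0,"gripper":1},{"tx":-0.02,"ty":-0.035,"tz":0,"wx":0,"wy":0,"wz":0,"gripper":1},{"tx":-0.02,"ty":-0.035,"tz":0,"wx":0,"wy":0,"wz":0,"gripper":1},{"tx":0,"ty":0,"tz":0,"wx":0,"wy":0,"wz":0,"gripper":1}]' |grep ^force
python3 - <<'E'
from st import *
from scipy.ndimage import map_coordinates
im=np.mean([cv2.cvtColor(eyes.camera('top'),cv2.COLOR_RGB2GRAY).astype(float) for _ in range(3)],0)
def scan(z,ys,x0,x1):
    o=[]
    for y in ys:
        xs=np.linspace(x0,x1,200); uv=proj('top',np.c_[tow(np.c_[xs,np.full(200,y)]),np.full(200,z)])
        o.append((y*1e3,1e3*xs[np.argmax(map_coordinates(im,[uv[:,1],uv[:,0]],order=1)>115)]))
    o=np.array(o); print(o[:,1].round(1),'slope',np.polyfit(o[:,0],o[:,1],1)[0].round(4)); return np.polyfit(o[:,0],o[:,1],1)[0]
a=scan(.027,np.arange(.052,.104,.003),-.04,.01); scan(.026,np.arange(-.022,.027,.004),-.025,.03); scan(.026,np.arange(-.088,-.035,.004),.06,.11)
print('q',2.0944-np.arctan(a))
E
```

```text
force: [0.7, 0.5, -0.1]
[-12.4 -13.1 -12.9 -12.6 -13.1 -12.4 -12.9 -12.9 -11.9 -12.4 -12.6 -11.6
 -12.4 -11.9 -11.6 -12.4 -11.4 -11.9] slope 0.0242
[ 0.4  0.7  0.2  0.7  0.2  0.7  0.4  1.3 -0.1  0.7  0.2  0.7  0.2] slope -0.0023
[86.4 85.6 86.4 85.9 86.4 85.4 86.4 85.4 86.4 85.4 86.4 85.6 86.4 85.6] slope -0.0043
q 2.070203911559668
```

```bash
python3 -c "
from rig import sign_off
print(sign_off())"
```

```text
the job is handed in; nothing more can be done
None
```

I handed the job in at about 19 s of the 61 s allowed: the plate measured flush against both stops, and the clamp arm was pressed to 24 N against its near edge, closing at about 2.07 rad (limit 2.04, camera error around 0.02); no verdict came back.

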